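# Lock the guide bar of a strap-cutting jig with its T-handled pin

### The arm

A 6-joint arm with a two-finger parallel gripper is mounted at the origin on the work surface. World frame = base frame: x ahead of the robot, y to its left, z up, the work surface at z = 0. Lengths are in m, angles in rad, forces in N, time in s.
With the tool pointing down it reaches from about 0.35 to 0.85 m from the base axis. Payload 8.1 kg.
Tool frame: the origin (TCP) lies on the centre line of the jaws, within the pads' length; the fingertips stand robot.tips_ahead ahead of it and the grasp point (between the pads) lies 6 mm ahead of it (robot.tips_ahead is the distance from the TCP to the fingertips, in m); z points along the fingers, y is the line along which they close (so a half turn about z gives the same grasp; the last joint's range is limited). The gripper opens to 93 mm and grips with 3 to 60 N. Pads are 15 mm wide; open, the fingers measure 128 mm over their backs; the gripper's body (75 mm by 188 mm) begins 65 mm behind the grasp point.
Start: joints at [1.264, 0.13, 1.488, -0, 1.523, -0.085], TCP at [0.132, 0.585, 0.244] pointing down, gripper open.
Joint ranges: [-2.96, 2.96], [-0.89, 2.26], [0.02, 2.5], [-1.34, 4.48], [0, 2.73], [-2.66, 2.66]. Speed limits (rad/s): [2.39, 2.39, 2.79, 3.14, 3.14, 3.14].

### API

Orientations are given as a rotation vector (axis times angle).
In Python, from plant import robot gives the robot as it stands.
- The arm moves only by the tool apply_moves, never from a script. Its arguments are lists of equal length, an entry for each row: "delta_pos": the shift along the tool's x, y, z in cm, a list of three; "twist": the turn about the tool's z in rad. A call has 1 to 8 rows; each row shifts and turns the commanded pose from where the row before left it, along the tool's axes as they then stand; what a row does not reach is not made up. A row lasts 1/8 s, in which the tool goes at most 62.5 mm and 10.7 degrees, less where a joint would pass 70% of its speed; a pose out of reach is approached as far as the arm can. A call with a gripper value outside its range is refused whole. "gripper" is the finger opening in cm, from 0 to 9.3, set as the call begins (left out, the last holds). The fingers move at their own pace and stop on an object; "squeeze" is the grip in N (left out, the last holds). Time passes only in rows, so rows that do not move let the fingers close. It gives the time, the measured TCP pose, the force, the opening and the grip force at its end, in the units of the state.
- robot.read_state(): the state, without advancing time (a new reading comes with each control period).
- robot.read_camera(name): name is "scene" or "top" or "wrist"; returns a dict with "frame" (420x560x3 uint8, red, green, blue), "vertical_fov" (degrees; the focal length in pixels is half the picture's height over the tangent of half this angle, whatever the lens; pixels are square), "cx", "cy" (the principal point, pixels), "R" (3x3) and "t" (3): a world point X has camera coordinates R X + t. Camera axes: x right, y down, z forward; pixel columns grow to the right and rows downward; lengths in m; the calibration is good to about 2 mm. A picture is of the moment at which its call begins. There is no depth.
- robot.close_job(): hands the job in; it is judged then, once.
The state is a dict: "t": time; "q": joint angles; "dq": joint speeds; "joint_torque": joint torques, N m; "tool_pos": TCP position; "orientation": TCP orientation; "force": force on the tool from outside, world axes, zero at the start; "wrist_torque": the same for the moment, N m; "opening": finger opening in m; "gripper_force": force on a finger pad.
Only numpy, scipy, OpenCV 4.12 (cv2) and the standard library are available. Lean on these libraries where they do the work, as an engineer would, in place of code of your own. Each camera call takes 0.05 s, during which the arm holds its last target. There are 200 camera calls.

### The job

Swing the steel guide bar of the strap-cutting jig round until its end is fully home in the fork, then take the T-handled lock pin out of the wooden punch block and put it down through the fork and the bar until its collar sits flat on the fork. Leave the pin in place and the bar shut, and do not disturb the two punches, the mallet or the tin.

Things in the scene. Friction and masses are not known exactly. Their poses are not given: they have to be found in the camera images.
- jig: Fixed strap-cutting jig: plywood board 220 x 240 x 30 mm with a green mat, hinge foot at its -y end, grey fork at its +y end. Origin on the table under the board, z up; hinge axis at (30, -150), fork hole at (30, 150) mm. The fork stands 66 mm high and is open towards -x, where the end of the bar swings in.
- fork_hole (a point): Centre of the mouth of the fork's upright hole, on the flat top of the upper tine, 66 mm above the table. Axes as the jig. Two level tines, 64 (x) x 56 (y) x 12 mm, undersides 24 and 54 mm above the table, both with a 20 mm through hole; a 66 mm high pillar joins them at their +x side and stops the bar.
- bar_hinge (a point): Point on the guide bar's upright hinge axis, at the height of the bar's top face (50 mm above the table). Axes as the jig.
- guide_bar (a joint): Angle (rad) of the flat steel guide bar, 30 mm wide, 40 to 50 mm above the table, on a vertical hinge. 0 is shut: along the jig's +y, against the stop in the fork, all holes in line. It grows as the bar swings open, counter-clockwise from above (towards the jig's -x), up to 1.0. A little stiff (about 0.3 N m); it stays where it is left.
- bar_grip (a point): On the axis of the bar's upright dark wooden handle, 190 mm from the hinge, 95 mm above the table. The handle is a round post 22 mm in diameter from the bar's top up to 110 mm above the table, with a 30 mm collar round its lowest 6 mm. Axes turn with the bar (y along the bar, away from the hinge).
- bar_hole (a point): Centre of the 20 mm hole in the bar's 40 x 56 mm end plate, at the plate's top face, 50 mm above the table, 300 mm from the hinge.
- lock_pin: Loose steel pin, about 180 g, hanging upright by its collar in a hole of the block. Origin on its axis at the collar's underside, z up, x along the T bar. Shank below: 16 mm dia., 56 long, last 10 tapered to 6. Above: collar 30 dia. x 8, neck 12 dia. x 10, flat-sided T bar 64 (x) x 16 (y), 18 to 40 mm above the origin, along the block within 0.5 rad. Seated, its origin is at fork_hole.
- pin_tip (a point): Lowest point of the lock pin's tapered tip, 56 mm below its origin.
- block: Fixed wooden punch block 70 (x) x 190 (y) x 70 mm high. Origin under its centre. Three upright through holes 20 mm in diameter in a row along y, at y = -58, 0 and 58 mm. The lock pin and the two punches hang in them, in any order.
- punch_a: Dark steel punch hanging upright in the block: round straight body 18 mm in diameter rising 42 mm above the block, no cross bar. Origin on its axis at the underside of its collar. Bystander.
- punch_b: Punch with a rounded dark wooden grip 26 mm in diameter, hanging upright in the block and rising 42 mm above it. Origin on its axis at the underside of its collar. Bystander.
- mallet: Wooden mallet lying on the table: handle 170 mm along -x, head 55 x 100 x 60 mm at +x. Origin on the table under the joint of head and handle. Bystander.
- tin: Closed round tin 70 mm in diameter, 90 mm high, standing. Origin under its centre. Bystander.
Things that resemble listed ones, but are neither listed nor needed, are in the scene too. What is meant by the lock_pin is not blue, red or turquoise, and is the smaller of those in its own colour.

How it is judged:
On the way:
1. the guide bar is swung shut, home in the fork (value of joint guide_bar below 0.03 rad), for 0.2 s.
At the end, for the whole second after the job is handed in: The bar is shut (below 0.03 rad); the lock pin stands at rest and upright (within 0.12 rad) through fork and bar, collar within 4 mm in height of the fork top, axis within 6 mm of the hole centre at the collar, tip within 8 mm of the fork and bar holes (value of joint guide_bar below 0.03 rad and z of lock_pin in the frame of fork_hole between -0.004 and 0.004 m and horizontal distance between lock_pin and fork_hole below 0.006 m and horizontal distance between pin_tip and fork_hole below 0.008 m and horizontal distance between pin_tip and bar_hole below 0.008 m and angle between lock_pin's own z axis and vertical below 0.12 rad and linear speed of lock_pin below 0.02 m/s); the robot touches nothing.
It fails at once if the punch a is moved by more than 20 mm (distance of punch_a from where it was at the start of the episode above 0.02 m).
It fails at once if the punch b is moved by more than 20 mm (distance of punch_b from where it was at the start of the episode above 0.02 m).
It fails at once if the mallet is moved by more than 30 mm (distance of mallet from where it was at the start of the episode above 0.03 m).
It fails at once if the tin is moved by more than 30 mm (distance of tin from where it was at the start of the episode above 0.03 m).
It also fails if it takes over 64 s, if anything falls off the work surface, if the arm or the gripper's body presses on something with over 40 N, if the wrist force passes 120 N, or if a joint passes its speed limit or range.

## Working session

There is one attempt and no reset: what is moved stays moved. The work goes in short steps, Python scripts to look and compute and a tool call to move; the robot and the scene stay as the last step left them, time stands still between calls to the robot, and variables do not carry over. Pictures are saved under pics/ and viewed, at most 10 in all, crops included, and the job is handed in when it is done.

Besides the shell and the picture viewer there is one more tool, called after "Emit:" in YAML: its name, and indented under it one key for each argument. apply_moves: Moves the arm, as the interface text tells. Its arguments: {"type":"object","properties":{"delta_pos":{"type":"array"},"twist":{"type":"array"},"gripper":{"type":"number"},"squeeze":{"type":"number"}},"required":["delta_pos","twist"]}

```bash
mkdir -p pics; cat > h.py <<'E'
import numpy as np, cv2, pickle
from plant import robot
def snap(n,tag):
    c=robot.read_camera(n); cv2.imwrite(f'pics/{tag}.png',c['frame'][:,:,::-1]); pickle.dump(c,open(f'pics/{tag}.pkl','wb')); return c
def load(tag): return pickle.load(open(f'pics/{tag}.pkl','rb'))
def K(c):
    f=210/np.tan(np.radians(c['vertical_fov'])/2); return f
def ray(c,u,v):
    R=np.array(c['R']);t=np.array(c['t']);f=K(c)
    d=R.T@np.array([(u-c['cx'])/f,(v-c['cy'])/f,1]); return -R.T@t,d
def atz(c,u,v,z):
    o,d=ray(c,u,v); return o+d*(z-o[2])/d[2]
def proj(c,X):
    p=np.array(c['R'])@np.array(X)+np.array(c['t']); f=K(c); return p[0]/p[2]*f+c['cx'],p[1]/p[2]*f+c['cy']
def crop(tag,u0,v0,u1,v1,s,out):
    im=cv2.imread(f'pics/{tag}.png')[v0:v1,u0:u1]; cv2.imwrite(f'pics/{out}.png',cv2.resize(im,None,fx=s,fy=s,interpolation=cv2.INTER_CUBIC))
E
python3 - <<'E'
from h import *
a=snap('top','t0');b=snap('scene','s0')
for c in(a,b): print(c['vertical_fov'],c['cx'],c['cy'],np.round(c['R'],3).tolist(),np.round(c['t'],3))
print(robot.tips_ahead,robot.read_state())
E
```

```text
46.13596880197588 279.01105161870083 208.36276639826602 [[0.025, -1.0, -0.0], [-0.996, -0.024, -0.089], [0.089, 0.003, -0.996]] [0.015 0.529 1.282]
53.35086438869651 284.8016720913473 210.61589811932794 [[-0.833, 0.553, -0.011], [0.321, 0.469, -0.823], [-0.45, -0.689, -0.568]] [ 0.437 -0.105  1.69 ]
0.025 {'t': 0.1, 'q': array([ 1.26361150e+00,  1.31088368e-01,  1.48917400e+00,  8.80452578e-06,
        1.52301126e+00, -8.54092541e-02]), 'dq': array([-0.0010821 , -0.00293104, -0.00319814,  0.00032975, -0.00037179,
        0.00110886]), 'joint_torque': array([ 1.43416437e-03, -5.61335778e+01, -4.93101561e+01,  7.71072786e-02,
        2.91572796e-02, -3.52177995e-05]), 'tool_pos': array([0.13181261, 0.58485171, 0.2426887 ]), 'orientation': array([-3.47614083e-01, -3.12196222e+00,  2.58679634e-03]), 'force': array([-1.13020878,  0.38622966,  0.17074831]), 'wrist_torque': array([-0.00228904, -0.02332279, -0.04665876]), 'gripper_force': 0.0, 'opening': 0.09314104559840874}
```

View pics/t0.png

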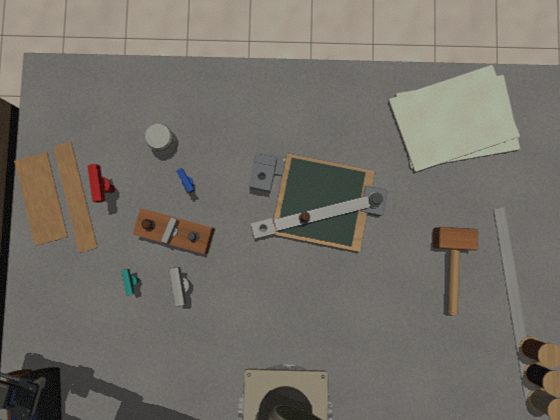

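View pics/s0.png

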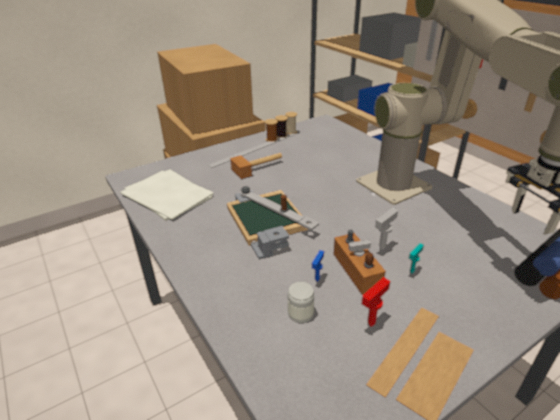

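```bash
python3 - <<'E'
from h import *
crop('t0',125,140,265,245,5.7,'c1'); crop('t0',240,140,400,260,5,'c2')
E
```

```text
(no output)
```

View pics/c1.png

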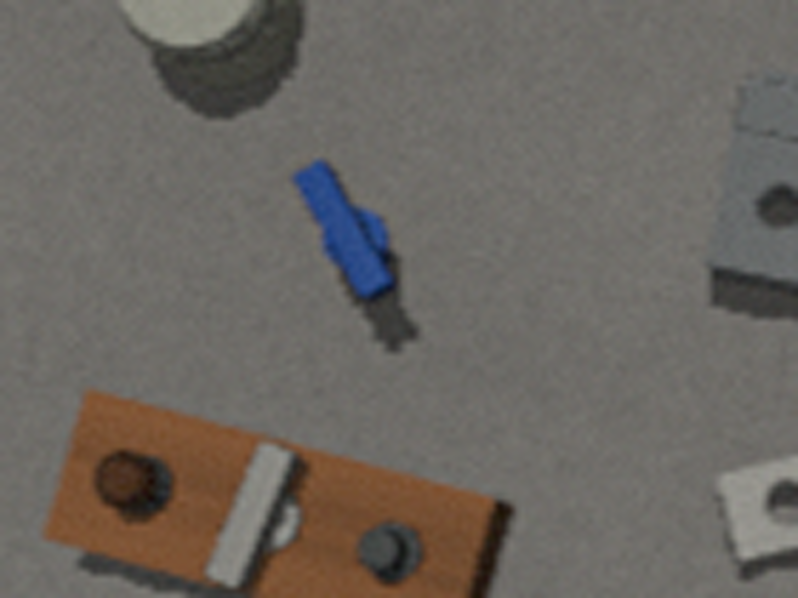

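View pics/c2.png

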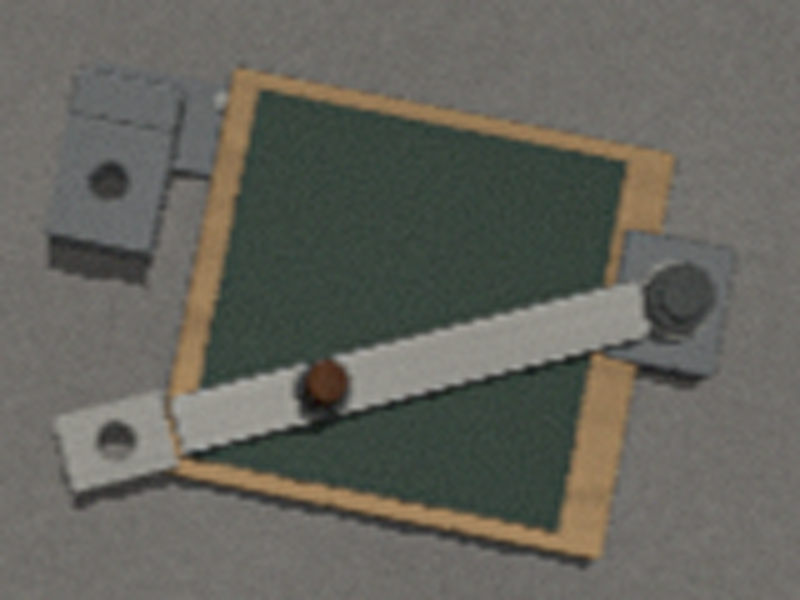

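In the top view the pin-like T things are: light grey in the block (171,230), light grey standing at (180,287), blue (186,181), red (96,183) and turquoise (129,282). The one in the block is the lock pin. It is uncoloured, is the smaller of the two light-grey ones, and the crop shows it hanging in the block between the wooden-grip and dark punches. The fork hole is at c2 (108,181), bar hole (117,439), handle top (327,381) and hinge (683,293).

```bash
cat >> h.py <<'E'
def tool(): 
    from scipy.spatial.transform import Rotation as Rn
    s=robot.read_state(); return s,Rn.from_rotvec(s['orientation']).as_matrix()
E
python3 - <<'E'
from h import *
c=load('t0')
def p(s,u0,v0,u,v,z): return atz(c,(u+.5)/s-.5+u0,(v+.5)/s-.5+v0,z)
C2=lambda u,v,z:p(5,240,140,u,v,z); C1=lambda u,v,z:p(5.7,125,140,u,v,z)
fh=C2(108,181,.066); bh=C2(117,439,.05); hg=C2(327,381,.110)
print('fork',fh,'bar',bh,'handle',hg)
# board top corners: c2 (236,72)(673,155)(597,557)(172,462)
B=np.array([C2(*q,.030)[:2] for q in[(236,72),(673,155),(597,557),(172,462)]]);print(B)
ey=(B[0]+B[3]-B[1]-B[2]);ey/=np.linalg.norm(ey);ex=np.array([ey[1],-ey[0]])
ex2=(B[0]+B[1]-B[2]-B[3]);ex2/=np.linalg.norm(ex2);print('ey',ey,'ex',ex,ex2, 'yaw',np.arctan2(-ey[0],ey[1]))
ctr=B.mean(0); print('hinge',ctr+.03*ex-.15*ey,'fork',ctr+.03*ex+.15*ey)
h=ctr+.03*ex-.15*ey
for q in(bh,hg): 
    d=q[:2]-h; print(np.linalg.norm(d), np.arctan2(-d[0],d[1])-np.arctan2(-ey[0],ey[1]))
T=np.array([C1(*q,.110)[:2] for q in[(262,443),(298,458),(240,588),(207,577)]]);print(T,T.mean(0))
d=T[0]+T[1]-T[2]-T[3];print('tbar yaw',np.arctan2(d[1],d[0]),np.linalg.norm(d)/2)
# punches
print(C1(128,480,.112),C1(390,550,.112))
s,R=tool();print(R.round(3))
E
```

```text
fork [0.60773245 0.07552075 0.066     ] bar [0.47563447 0.06777571 0.05      ] handle [ 0.50381362 -0.03715183  0.11      ]
[[ 0.67359256  0.01049348]
 [ 0.6346151  -0.22237541]
 [ 0.42107291 -0.18419321]
 [ 0.4652732   0.03926958]]
ey [0.17932025 0.98379075] ex [ 0.98379075 -0.17932025] [ 0.98763692 -0.15675876] yaw -0.1802954570892755
hinge [ 0.55125413 -0.24214961] fork [0.6050502  0.05298762]
0.3190173001567419 0.41961266510793443
0.21041551905373296 0.4077117364181857
[[0.4919463  0.29456495]
 [0.48582486 0.27869709]
 [0.42910468 0.30127685]
 [0.43348482 0.31571739]] [0.46009017 0.29756407]
tbar yaw -0.3628675623078135 0.06160219504789883
[0.4743901  0.35126952 0.112     ] [0.44698674 0.23693436 0.112     ]
[[-0.976  0.22  -0.001]
 [ 0.22   0.976 -0.002]
 [ 0.    -0.002 -1.   ]]
```

```bash
cat >> h.py <<'E'
def plan(tgt,yaw,n,start=None):
    """rows from the present pose (or start=(pos,yaw)) to tgt with tool-y heading yaw; rounds to 0.1 cm / 0.01 rad with carry"""
    if start is None:
        s,R=tool(); p=np.array(s['tool_pos']); th=np.arctan2(R[1,1],R[0,1])
    else: p,th=np.array(start[0],float),start[1]
    p0,t0=p.copy(),th; tgt=np.array(tgt); D=[];W=[]
    for i in range(1,n+1):
        q=p0+(tgt-p0)*i/n; yq=t0+(yaw-t0)*i/n
        x=np.array([-np.sin(th),np.cos(th),0]);y=np.array([np.cos(th),np.sin(th),0]);z=np.array([0,0,-1])
        M=np.array([x,y,z]); d=np.round(M@(q-p)*100,1); p=p+M.T@d/100
        w=round(th-yq,2); th-=w; D.append((d+0.).tolist()); W.append(w)
    for i in range(0,n,8): print(D[i:i+8],W[i:i+8])
    return p,th
E
python3 - <<'E'
from h import *
a=plan([.38,.38,.244],.7,8); plan([.504,-.037,.19],0,12,a)
E
```

```text
[[-3.6, -1.8, 0.0], [-3.7, -1.5, 0.0], [-3.9, -1.3, 0.0], [-3.9, -0.9, -0.1], [-3.9, -0.6, 0.0], [-4.1, -0.2, 0.0], [-4.0, 0.1, 0.0], [-4.0, 0.4, 0.0]] [np.float64(0.08), np.float64(0.08), np.float64(0.08), np.float64(0.08), np.float64(0.09), np.float64(0.08), np.float64(0.08), np.float64(0.08)]
[[-3.3, -1.4, 0.4], [-3.4, -1.3, 0.5], [-3.5, -1.0, 0.4], [-3.5, -0.9, 0.5], [-3.6, -0.6, 0.4], [-3.6, -0.5, 0.5], [-3.6, -0.2, 0.4], [-3.6, 0.0, 0.5]] [np.float64(0.06), np.float64(0.06), np.float64(0.05), np.float64(0.06), np.float64(0.06), np.float64(0.06), np.float64(0.06), np.float64(0.06)]
[[-3.6, 0.2, 0.4], [-3.6, 0.4, 0.5], [-3.6, 0.6, 0.4], [-3.5, 0.9, 0.5]] [np.float64(0.05), np.float64(0.06), np.float64(0.06), np.float64(0.06)]
```

Emit:
apply_moves:
  delta_pos:
    - [-3.6,-1.8,0]
    - [-3.7,-1.5,0]
    - [-3.9,-1.3,0]
    - [-3.9,-0.9,-0.1]
    - [-3.9,-0.6,0]
    - [-4.1,-0.2,0]
    - [-4.0,0.1,0]
    - [-4.0,0.4,0]
  twist: [0.08,0.08,0.08,0.08,0.09,0.08,0.08,0.08]
  gripper: 5.5
  squeeze: 15

```text
t: 1.1
tool_pos: [0.3811, 0.3793, 0.2442]
orientation: [-1.33, -2.846, 0.001]
force: [-0.4, 0.9, -0.7]
opening: 0.0553
gripper_force: 0.0
```

Emit:
apply_moves:
  delta_pos:
    - [-3.3,-1.4,0.4]
    - [-3.4,-1.3,0.5]
    - [-3.5,-1.0,0.4]
    - [-3.5,-0.9,0.5]
    - [-3.6,-0.6,0.4]
    - [-3.6,-0.5,0.5]
    - [-3.6,-0.2,0.4]
    - [-3.6,0,0.5]
  twist: [0.06,0.06,0.05,0.06,0.06,0.06,0.06,0.06]

```text
t: 2.1
tool_pos: [0.4627, 0.1015, 0.2082]
orientation: [-1.955, -2.459, 0.0]
force: [0.4, -0.2, 1.0]
opening: 0.0551
gripper_force: 0.0
```

Emit:
apply_moves:
  delta_pos:
    - [-3.6,0.2,0.4]
    - [-3.6,0.4,0.5]
    - [-3.6,0.6,0.4]
    - [-3.5,0.9,0.5]
    - [0,0,0]
  twist: [0.05,0.06,0.06,0.06,0]

```text
t: 2.72
tool_pos: [0.5042, -0.038, 0.1897]
orientation: [-2.226, -2.216, 0.002]
force: [-0.5, 0.1, 0.8]
opening: 0.0549
gripper_force: 0.0
```

```bash
python3 - <<'E'
from h import *
s,R=tool();print(s['t'],s['tool_pos'],R.round(3).tolist(),s['force'])
c=snap('wrist','w1')
for X in([.5038,-.0372,.110],[.4756,.0678,.05],[.6077,.0755,.066]): print(proj(c,X))
plan([.504,-.037,.094],0,8)
E
```

```text
2.725 [ 0.50424894 -0.03796056  0.18970637] [[0.004, 1.0, -0.002], [1.0, -0.004, -0.0], [-0.0, -0.002, -1.0]] [-0.49444022  0.12227198  0.81562296]
(np.float64(284.96309356280875), np.float64(225.37687192144355))
(np.float64(249.71136624580168), np.float64(78.53197434071322))
(np.float64(423.64373195600336), np.float64(63.45952129830525))
[[0.0, 0.0, 1.2], [0.0, 0.0, 1.2], [0.0, 0.0, 1.2], [0.0, 0.0, 1.2], [0.0, 0.0, 1.2], [0.0, 0.0, 1.2], [0.0, 0.0, 1.2], [0.0, 0.0, 1.2]] [np.float64(-0.0), np.float64(-0.0), np.float64(-0.0), np.float64(-0.0), np.float64(-0.0), np.float64(-0.0), np.float64(-0.0), np.float64(-0.0)]
```

View pics/w1.png

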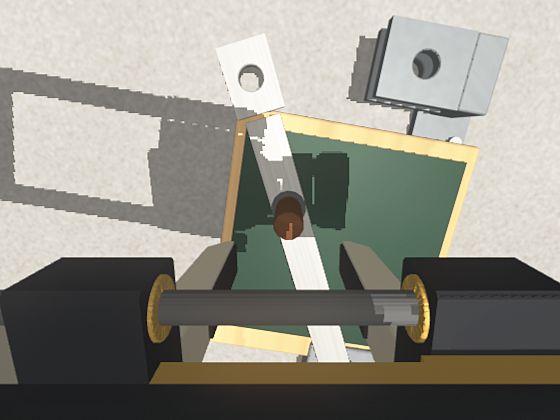

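The handle (288,225), bar hole (250,77) and fork hole (426,65) all agree with the predictions to about 3 px. I'll go down and grip the handle.

Emit:
apply_moves:
  delta_pos:
    - [0,0,1.2]
    - [0,0,1.2]
    - [0,0,1.2]
    - [0,0,1.2]
    - [0,0,1.2]
    - [0,0,1.2]
    - [0,0,1.2]
    - [0,0,1.2]
  twist: [0,0,0,0,0,0,0,0]

```text
t: 3.78
tool_pos: [0.5045, -0.0361, 0.0939]
orientation: [2.223, 2.22, 0.0]
force: [0.8, -0.2, -0.3]
opening: 0.055
gripper_force: 0.0
```

Emit:
apply_moves:
  delta_pos:
    - [0,0,0]
    - [0,0,0]
    - [0,0,0]
    - [0,0,0]
    - [0,0,0]
    - [0,0,0]
  twist: [0,0,0,0,0,0]
  gripper: 1.8
  squeeze: 10

```text
t: 4.53
tool_pos: [0.5048, -0.0361, 0.0952]
orientation: [2.222, 2.22, 0.001]
force: [-0.7, 0.7, 4.9]
opening: 0.0219
gripper_force: 10.0
```

```bash
python3 - <<'E'
from h import *
s,R=tool();print(s['tool_pos'],s['force'],s['opening'])
c=load('w1');f=atz(c,426.5,64.5,.066);print('fork',f)
h=np.array([.5535,-.222]); p=np.array(s['tool_pos']); st=(p,np.arctan2(R[1,1],R[0,1]))
for ph in np.linspace(.2626,-.19,13)[1:]:
    st=plan([h[0]-.19*np.sin(ph),h[1]+.19*np.cos(ph),.094],0,1,st)
E
```

```text
[ 0.50484082 -0.03613901  0.09515979] [-0.65805767  0.66143213  4.86903733] 0.021883437100579918
fork [0.6099031 0.0747688 0.066    ]
[[-0.1, 0.6, 0.1]] [np.float64(-0.0)]
[[0.2, 0.7, 0.0]] [np.float64(-0.0)]
[[0.1, 0.7, 0.0]] [np.float64(-0.0)]
[[0.1, 0.7, 0.0]] [np.float64(-0.0)]
[[0.1, 0.8, 0.0]] [np.float64(-0.0)]
[[0.0, 0.7, 0.0]] [np.float64(-0.0)]
[[0.0, 0.7, 0.0]] [np.float64(-0.0)]
[[0.0, 0.7, 0.0]] [np.float64(-0.0)]
[[0.0, 0.7, 0.0]] [np.float64(-0.0)]
[[-0.1, 0.7, 0.0]] [np.float64(-0.0)]
[[-0.1, 0.7, 0.0]] [np.float64(-0.0)]
[[-0.1, 0.8, 0.0]] [np.float64(-0.0)]
```

Emit:
apply_moves:
  delta_pos:
    - [0,0.6,0]
    - [0.1,0.7,0]
    - [0.1,0.7,0]
    - [0.1,0.7,0]
    - [0.1,0.8,0]
    - [0,0.7,0]
    - [0,0.7,0]
    - [0,0.7,0]
  twist: [0,0,0,0,0,0,0,0]

```text
t: 5.52
tool_pos: [0.5607, -0.0317, 0.0947]
orientation: [-2.222, -2.22, -0.0]
force: [-2.0, 3.0, 3.9]
opening: 0.0221
gripper_force: 10.0
```

Emit:
apply_moves:
  delta_pos:
    - [0,0.7,0]
    - [-0.1,0.7,0]
    - [-0.1,0.7,0]
    - [-0.1,0.7,0]
    - [0,0.2,0]
    - [0,0,0]
  twist: [0,0,0,0,0,0]

```text
t: 6.28
tool_pos: [0.5886, -0.0354, 0.0942]
orientation: [-2.22, -2.218, 0.006]
force: [-14.5, 2.0, 10.5]
opening: 0.0214
gripper_force: 10.0
```

Emit:
apply_moves:
  delta_pos:
    - [0,0.1,0]
    - [0,0,0]
    - [0,0,0]
    - [0,0,0]
  twist: [0,0,0,0]

```text
t: 6.78
tool_pos: [0.5887, -0.0355, 0.0941]
orientation: [-2.219, -2.217, 0.008]
force: [-18.7, 2.4, 13.6]
opening: 0.0217
gripper_force: 10.0
```

Emit:
apply_moves:
  delta_pos:
    - [0,0,0]
    - [0,0,0]
    - [0,0,0]
    - [0,0,-1.5]
    - [0,0,-2.5]
    - [0,0,-3]
    - [0,0,-3]
    - [0,0,-3]
  twist: [0,0,0,0,0,0,0,0]
  gripper: 6

```text
t: 7.78
tool_pos: [0.5918, -0.0352, 0.2271]
orientation: [2.222, 2.219, 0.001]
force: [0.3, 0.5, 0.5]
opening: 0.0603
gripper_force: 0.0
```

```bash
python3 - <<'E'
from h import *
s,R=tool();print(s['t'],s['tool_pos'],s['force'])
c=snap('wrist','w2'); crop('w2',140,0,420,210,2.8,'w2c')
for X in([.5877,-.035,.110],[.6088,.0752,.066]): print(proj(c,X))
T=np.array([.4601,.2976]);
a=plan([.56,.12,.25],.65,10); plan([.4601,.2976,.19],-.363+np.pi/2,10,a)
E
```

```text
7.775 [ 0.59177312 -0.03523171  0.22706099] [0.25074389 0.49223942 0.50560096]
(np.float64(280.5300949103198), np.float64(213.02334189022918))
(np.float64(305.30253007241697), np.float64(76.25573267489858))
[[1.6, -0.3, -0.2], [1.5, -0.3, -0.2], [1.6, -0.1, -0.1], [1.6, 0.0, -0.2], [1.6, 0.0, -0.2], [1.6, 0.2, -0.2], [1.5, 0.3, -0.2], [1.6, 0.4, -0.1]] [np.float64(-0.07), np.float64(-0.06), np.float64(-0.07), np.float64(-0.06), np.float64(-0.07), np.float64(-0.06), np.float64(-0.07), np.float64(-0.06)]
[[1.5, 0.5, -0.2], [1.5, 0.6, -0.2]] [np.float64(-0.07), np.float64(-0.06)]
[[2.0, 0.3, 0.6], [2.0, 0.4, 0.6], [2.0, 0.5, 0.6], [1.9, 0.6, 0.6], [1.9, 0.7, 0.6], [1.9, 0.8, 0.6], [1.8, 0.9, 0.6], [1.8, 1.1, 0.6]] [np.float64(-0.06), np.float64(-0.05), np.float64(-0.06), np.float64(-0.05), np.float64(-0.06), np.float64(-0.06), np.float64(-0.05), np.float64(-0.06)]
[[1.7, 1.1, 0.6], [1.6, 1.2, 0.6]] [np.float64(-0.05), np.float64(-0.06)]
```

View pics/w2c.png

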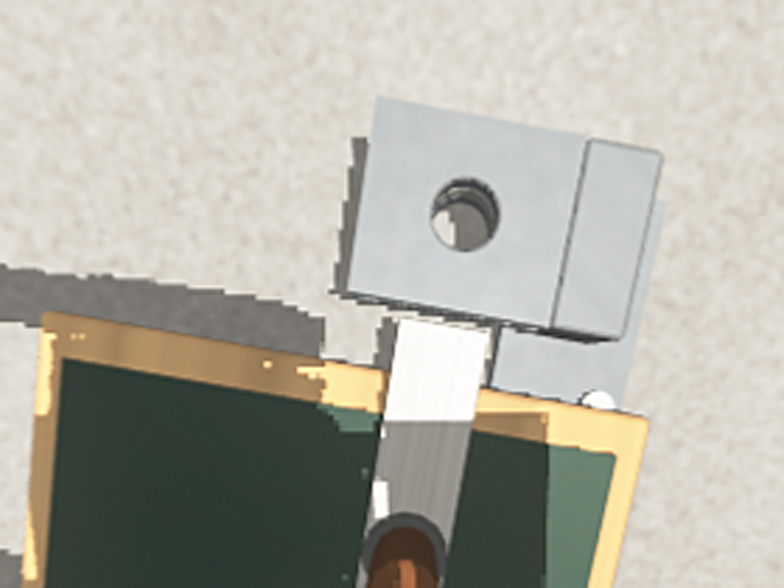

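The bar is home: light shows through the aligned holes, and the fork hole is at crop (465,213), full-frame (306,76), which matches the prediction. Next is the pin.

Emit:
apply_moves:
  delta_pos:
    - [1.6,-0.3,-0.2]
    - [1.5,-0.3,-0.2]
    - [1.6,-0.1,-0.1]
    - [1.6,0,-0.2]
    - [1.6,0,-0.2]
    - [1.6,0.2,-0.2]
    - [1.5,0.3,-0.2]
    - [1.6,0.4,-0.1]
  twist: [-0.07,-0.06,-0.07,-0.06,-0.07,-0.06,-0.07,-0.06]
  gripper: 3.2

```text
t: 8.82
tool_pos: [0.5643, 0.0904, 0.2389]
orientation: [1.572, 2.72, 0.0]
force: [0.0, -0.0, -0.5]
opening: 0.0321
gripper_force: 0.0
```

Emit:
apply_moves:
  delta_pos:
    - [1.5,0.5,-0.2]
    - [1.5,0.6,-0.2]
    - [2.0,0.3,0.6]
    - [2.0,0.4,0.6]
    - [2.0,0.5,0.6]
    - [1.9,0.6,0.6]
    - [1.9,0.7,0.6]
    - [1.9,0.8,0.6]
  twist: [-0.07,-0.06,-0.06,-0.05,-0.06,-0.05,-0.06,-0.06]

```text
t: 9.82
tool_pos: [0.4973, 0.2281, 0.2062]
orientation: [-0.895, -3.011, -0.0]
force: [-0.3, 0.1, -0.3]
opening: 0.0323
gripper_force: 0.0
```

Emit:
apply_moves:
  delta_pos:
    - [1.8,0.9,0.6]
    - [1.8,1.1,0.6]
    - [1.7,1.1,0.6]
    - [1.6,1.2,0.6]
    - [0,0,0]
    - [0,0,0]
  twist: [-0.05,-0.06,-0.05,-0.06,0,0]

```text
t: 10.58
tool_pos: [0.4583, 0.2979, 0.1828]
orientation: [0.565, 3.09, -0.0]
force: [-0.5, 0.4, 1.0]
opening: 0.0319
gripper_force: 0.0
```

```bash
python3 - <<'E'
from h import *
s,R=tool();print(s['t'],s['tool_pos'],np.arctan2(R[1,1],R[0,1]),s['force'])
c=snap('wrist','w3'); crop('w3',130,90,430,315,2.6,'w3c')
for X in([.4601,.2976,.110],): print(proj(c,X))
E
```

```text
10.575 [0.4583018  0.29794556 0.18275114] 1.20892701048672 [-0.5154453   0.44756273  1.01569464]
(np.float64(288.1955721532283), np.float64(230.15017473243668))
```

View pics/w3c.png

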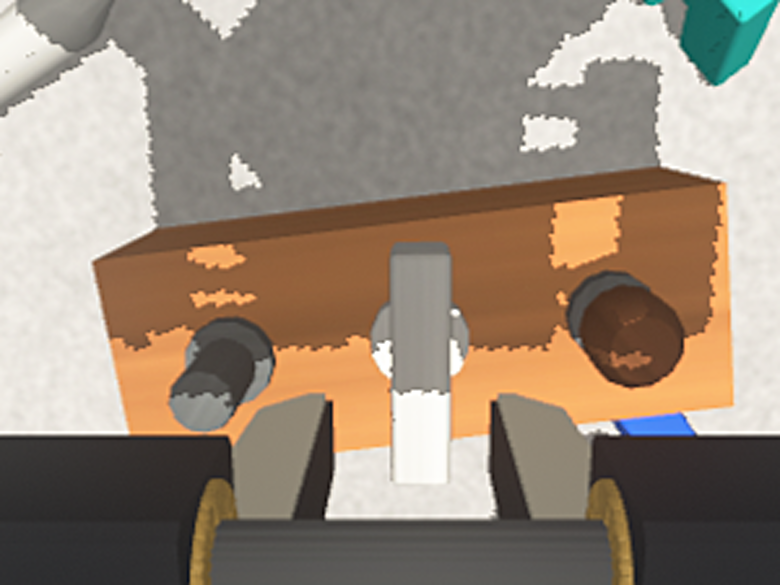

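```bash
python3 - <<'E'
from h import *
c=load('w3'); p=atz(c,(420.5)/2.6-.5+130,(368.5)/2.6-.5+90,.110);print(p)
plan([*((p[:2]+[.4601,.2976])/2),.107],1.2089,8)
E
```

```text
[0.4615529  0.29926452 0.11      ]
[[0.0, 0.0, 0.9], [0.0, 0.0, 1.0], [-0.1, 0.1, 0.9], [0.0, 0.0, 1.0], [0.0, 0.0, 0.9], [0.0, 0.0, 1.0], [-0.1, 0.0, 0.9], [0.0, 0.0, 1.0]] [np.float64(-0.0), np.float64(-0.0), np.float64(-0.0), np.float64(-0.0), np.float64(-0.0), np.float64(-0.0), np.float64(-0.0), np.float64(-0.0)]
```

The T bar is square to the jaws, centred at crop (420,369). The fingers fit between the punches, so I'll go down and grip.

Emit:
apply_moves:
  delta_pos:
    - [-0.1,0.1,0.9]
    - [-0.1,0.1,1.0]
    - [0,0,0.9]
    - [0,0,1.0]
    - [0,0,0.9]
    - [0,0,1.0]
    - [0,0,0.9]
    - [0,0,1.0]
  twist: [0,0,0,0,0,0,0,0]

```text
t: 11.62
tool_pos: [0.4608, 0.2992, 0.1061]
orientation: [0.565, 3.09, 0.0]
force: [0.0, 0.0, 0.2]
opening: 0.0322
gripper_force: 0.0
```

Emit:
apply_moves:
  delta_pos:
    - [0,0,0]
    - [0,0,0]
    - [0,0,0]
    - [0,0,0]
    - [0,0,0]
    - [0,0,0]
  twist: [0,0,0,0,0,0]
  gripper: 0.8
  squeeze: 40

```text
t: 12.38
tool_pos: [0.4609, 0.2992, 0.1069]
orientation: [0.565, 3.09, 0.0]
force: [-0.1, -0.3, 1.1]
opening: 0.0156
gripper_force: 40.0
```

Emit:
apply_moves:
  delta_pos:
    - [0,0,-0.5]
    - [0,0,-1]
    - [0,0,-1.5]
    - [0,0,-1.5]
    - [0,0,-1.5]
    - [0,0,-1.5]
    - [0,0,-1.5]
    - [0,0,0]
  twist: [0,0,0,0,0,0,0,0]

```text
t: 13.38
tool_pos: [0.4616, 0.2996, 0.1985]
orientation: [0.565, 3.088, 0.003]
force: [1.3, 0.3, -1.4]
opening: 0.0158
gripper_force: 40.0
```

```bash
python3 - <<'E'
from h import *
s,R=tool();print(s['t'],s['tool_pos'],np.arctan2(R[1,1],R[0,1]),s['force'],s['opening'])
c=snap('wrist','w4'); crop('w4',180,130,400,290,3.6,'w4c')
# expected position of T-bar end centre etc.
E
```

```text
13.375 [0.46159544 0.29963484 0.198526  ] 1.209031412447153 [ 1.25734489  0.25420811 -1.40300046] 0.015787505027522804
```

View pics/w4c.png

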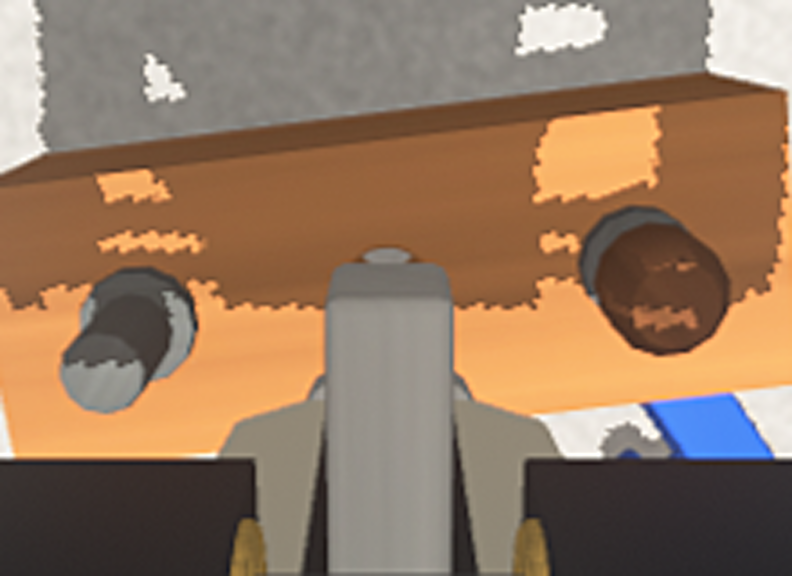

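```bash
python3 - <<'E'
from h import *
c=load('w4');s,R=tool();p=np.array(s['tool_pos'])
X=R[:,0];Y=R[:,1];Z=R[:,2]
e=atz(c,389.5/3.6-.5+180,297/3.6-.5+130,p[2]+.0031); d=e-p
print('end in tool',R.T@d*1000,'cam',(R.T@(-np.array(c['R']).T@c['t']-p)*1000).round())
cc=lambda P:[round((a+.5-b)*3.6) for a,b in zip(proj(c,P),(180,130))]
for dx in(0,-.002,.002,-.004):
  o=p-R[:,2]*.0031*0+X*dx; o=o-np.array([0,0,.0369])
  print(dx,'end',cc(o+X*.032+[0,0,.04]),'endlow',cc(o+X*.032+[0,0,.018]),'tipfront',cc(o+X*.003+[0,0,-.056]),'tip-back',cc(o+[0,0,-.056]),'collar edges',cc(o+Y*.015),cc(o-Y*.015),'taper',cc(o+X*.008-[0,0,.046]))
E
```

```text
end in tool [29.19143001  0.50807072 -3.12487001] cam [  64.    0. -144.]
0 end [385, 275] endlow [386, 239] tipfront [387, 307] tip-back [387, 321] collar edges [480, 413] [293, 413] taper [386, 295]
-0.002 end [385, 291] endlow [386, 253] tipfront [387, 316] tip-back [387, 330] collar edges [479, 424] [293, 424] taper [386, 305]
0.002 end [385, 258] endlow [386, 225] tipfront [387, 297] tip-back [387, 311] collar edges [480, 401] [292, 401] taper [386, 285]
-0.004 end [385, 306] endlow [386, 267] tipfront [387, 326] tip-back [387, 339] collar edges [479, 436] [293, 436] taper [386, 315]
```

```bash
python3 - <<'E'
from h import *
c=load('w4');s,R=tool();p=np.array(s['tool_pos']);X=R[:,0]
cc=lambda P:[round((a+.5-b)*3.6) for a,b in zip(proj(c,P),(180,130))]
for dx in(0,-.003):
  o=np.array([p[0],p[1],.07])+X*dx
  print('hole',cc(o),cc(o+X*.010))
# other view
c=snap('scene','s4')
o=p-[0,0,.0369]-X*.003
for tilt in(0,.1,-.1): print([tuple(np.round(proj(c,q),1)) for q in(o+[0,0,.04],o,o+[0,0,-.056]+X*tilt*.056)])
u,v=proj(c,o);u,v=int(u),int(v); crop('s4',u-50,v-40,u+50,v+35,8,'s4c'); print(u-50,v-40)
E
```

```text
hole [387, 282] [387, 240]
hole [387, 295] [387, 253]
[(np.float64(361.4), np.float64(217.3)), (np.float64(360.0), np.float64(228.8)), (np.float64(358.3), np.float64(244.2))]
[(np.float64(361.4), np.float64(217.3)), (np.float64(360.0), np.float64(228.8)), (np.float64(360.1), np.float64(243.9))]
[(np.float64(361.4), np.float64(217.3)), (np.float64(360.0), np.float64(228.8)), (np.float64(356.5), np.float64(244.5))]
310 188
```

View pics/s4c.png

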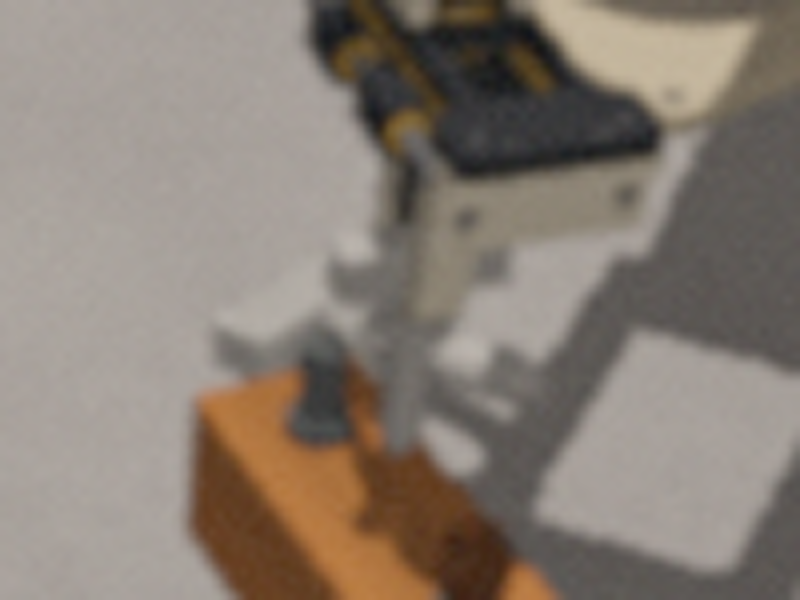

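The pin is gripped and hanging upright, with its tip at scene pixel (360,244). The bar-end edge shows the pin axis about 2.5 mm behind the TCP along tool x. I'll carry it to the fork.

```bash
python3 - <<'E'
from h import *
s,R=tool();th=np.arctan2(R[1,1],R[0,1])
a=plan([.4616,.2996,.225],th,2);a=plan([.6069,.0760,.225],th,14,a);plan([.6069,.0760,.175],th,5,a)
E
```

```text
[[0.0, 0.0, -1.4], [-0.1, 0.1, -1.5]] [np.float64(0.0), np.float64(0.0)]
[[-1.5, -1.1, 0.0], [-1.6, -1.2, 0.0], [-1.5, -1.1, 0.0], [-1.5, -1.1, 0.0], [-1.6, -1.1, 0.0], [-1.5, -1.2, 0.0], [-1.5, -1.1, 0.0], [-1.6, -1.1, 0.0]] [np.float64(0.0), np.float64(0.0), np.float64(0.0), np.float64(0.0), np.float64(0.0), np.float64(0.0), np.float64(0.0), np.float64(0.0)]
[[-1.5, -1.2, 0.0], [-1.5, -1.1, 0.0], [-1.6, -1.1, 0.0], [-1.5, -1.1, 0.0], [-1.5, -1.2, 0.0], [-1.6, -1.1, 0.0]] [np.float64(0.0), np.float64(0.0), np.float64(0.0), np.float64(0.0), np.float64(0.0), np.float64(0.0)]
[[0.0, 0.0, 1.0], [0.0, 0.0, 1.0], [0.0, 0.0, 1.0], [0.0, 0.0, 1.0], [0.0, 0.0, 1.0]] [np.float64(0.0), np.float64(0.0), np.float64(0.0), np.float64(0.0), np.float64(0.0)]
```

Emit:
apply_moves:
  delta_pos:
    - [0,0,-1.4]
    - [0,0,-1.5]
    - [-1.5,-1.1,0]
    - [-1.6,-1.2,0]
    - [-1.5,-1.1,0]
    - [-1.5,-1.1,0]
    - [-1.6,-1.1,0]
    - [-1.5,-1.2,0]
  twist: [0,0,0,0,0,0,0,0]

```text
t: 14.48
tool_pos: [0.5234, 0.2017, 0.2255]
orientation: [-0.566, -3.09, 0.0]
force: [0.3, -0.4, -1.2]
opening: 0.0155
gripper_force: 40.0
```

Emit:
apply_moves:
  delta_pos:
    - [-1.5,-1.1,0]
    - [-1.6,-1.1,0]
    - [-1.5,-1.2,0]
    - [-1.5,-1.1,0]
    - [-1.6,-1.1,0]
    - [-1.5,-1.1,0]
    - [-1.5,-1.2,0]
    - [-1.6,-1.1,0]
  twist: [0,0,0,0,0,0,0,0]

```text
t: 15.48
tool_pos: [0.6065, 0.0742, 0.2256]
orientation: [-0.565, -3.09, 0.0]
force: [0.5, 0.9, -0.8]
opening: 0.0157
gripper_force: 40.0
```

Emit:
apply_moves:
  delta_pos:
    - [0,0,1]
    - [0,0,1]
    - [0,0,1]
    - [0,0,1]
    - [0,0,1]
    - [0,0,0]
  twist: [0,0,0,0,0,0]

```text
t: 16.23
tool_pos: [0.6051, 0.0754, 0.1743]
orientation: [-0.564, -3.088, 0.001]
force: [-0.2, 0.1, -1.1]
opening: 0.0159
gripper_force: 40.0
```

```bash
python3 - <<'E'
from h import *
s,R=tool();th=np.arctan2(R[1,1],R[0,1]);p=np.array(s['tool_pos'])
print(s['t'],p,th,s['force'],'fix in tool cm',R.T@(np.array([.6069,.0760,p[2]])-p)*100)
c=snap('scene','s5'); X=R[:,0]; o=p-[0,0,.0369]-X*.0025
for q in(o,o+[0,0,-.056],[.6092,.0751,.066]): print(proj(c,q))
crop('s5',220,195,320,270,8,'s5c')
E
```

```text
16.225 [0.60508247 0.07542364 0.17425993] 1.2092713660491836 [-0.20930262  0.1302236  -1.13418128] fix in tool cm [-0.14961799  0.11819679 -0.00038854]
(np.float64(275.1274903395816), np.float64(214.4486235320257))
(np.float64(275.55065778825815), np.float64(228.9551636677461))
(np.float64(275.28546640136557), np.float64(233.09419059923775))
```

View pics/s5c.png

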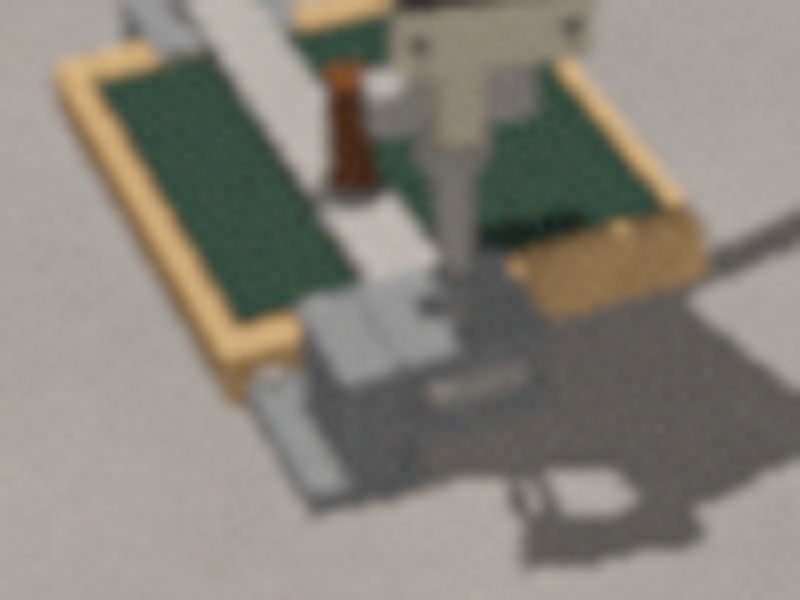

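```bash
python3 - <<'E'
from h import *
s,R=tool();X=R[:,0];p=np.array(s['tool_pos']);o=p-[0,0,.0369]
c=load('s5');g=c['frame'].astype(int)
print('cols 268-284'); 
for v in range(212,240): print(v,' '.join('%3d'%x for x in g[v,268:285].mean(1)))
hole=np.array([.6092,.0751,.066])
print('hole',proj(c,hole),'pt above hole',proj(c,[.6092,.0751,o[2]-.056]))
for dx in(-.003,0,.003): print(dx,[np.round(proj(c,o+X*dx+[0,0,z]),1) for z in(0,-.025,-.046,-.056)])
c=load('s4');g=c['frame'].astype(int);print('s4 cols 352-368')
for v in range(226,248): print(v,' '.join('%3d'%x for x in g[v,352:369].mean(1)))
E
```

```text
cols 268-284
212  85  85  81  84  92 100 108 118 122 124 122 119 105  86  67  65  66
213  69  69  67  80  94  99 102 109 112 113 108 106 101  85  70  69  67
214  66  65  66  81  93 101 101 105 104 104 104  99  95  80  66  67  66
215  64  64  68  75  89 101 105 108 109 104 106  99  87  72  66  64  68
216  58  63  64  68  80  94 102 108 107 107 103  92  80  68  68  67  69
217  62  66  65  65  69  79  98 105 111 110 100  85  68  65  66  65  66
218  82  82  67  58  65  79  93 105 110 108 102  84  70  67  66  68  64
219 126 116  88  67  65  73  92 108 112 109  99  86  70  67  64  65  67
220 165 151 114  80  66  76  94 107 111 111 102  84  72  68  67  59  62
221 180 172 145 105  72  71  90 106 112 109 102  86  68  68  64  63  60
222 184 181 169 137  99  75  88 106 110 109 101  84  62  62  52  49  49
223 182 183 179 161 127  89  89 104 110 109  98  75  51  44  42  38  34
224 181 182 181 174 148 112  94 106 112 109  98  74  46  35  36  33  34
225 181 181 182 180 170 148 118 105 110 109  98  75  52  46  42  38  38
226 182 180 181 182 182 172 143 114 111 109  99  78  67  67  63  64  72
227 181
[... 2268 characters left out ...]
  71  76  92 103 109 105 104  95  90  88  88  97 106
239  53  69  78  78  75  83  96 104 111 107 109 107 100  93  85  87  91
240  61  64  76  85  86  90  98 106 111 107 117 129 130 114 102  93  85
241  73  64  74  91 102 102 101 106 110 109 126 147 153 145 130 112  98
242  72  64  70  86  99 104 103 106 109 105 118 144 158 160 154 142 125
243  83  76  75  80  93  97  94 102 101  94 102 127 150 161 162 157 150
244 103  95  78  71  77  79  80  89  88  82  79 104 136 154 161 162 161
245 113 102  81  68  62  66  71  74  73  67  65  84 118 145 157 163 161
246 114 108  84  68  62  60  64  67  63  66  65  70  93 121 145 151 148
247 116 112  97  72  64  63  62  68  64  69  69  64  73  91 111 119 117
```

The 10 picture views are used up, so I measure numerically from here. The shank is centred at column 276.3 from collar to tip, so the pin is upright with its axis within 1 mm of the TCP. I'll correct and descend in steps, watching the force.

Emit:
apply_moves:
  delta_pos:
    - [-0.2,0.1,0]
    - [-0.2,0,0]
    - [0,0,0]
    - [0,0,0.6]
    - [0,0,0.6]
    - [0,0,0.6]
    - [0,0,0.6]
    - [0,0,0]
  twist: [0,0,0,0,0,0,0,0]

```text
t: 17.27
tool_pos: [0.6094, 0.0748, 0.1507]
orientation: [-0.565, -3.089, 0.001]
force: [0.1, 0.3, -1.2]
opening: 0.0156
gripper_force: 40.0
```

```bash
python3 - <<'E'
from h import *
s,R=tool();print(s['tool_pos'],s['force'],s['wrist_torque'],'tool-frame force',R.T@s['force'])
E
```

```text
[0.60944976 0.07479186 0.15069131] [ 0.13803376  0.31318805 -1.17817444] [-0.02967308 -0.0476853   0.00161356] tool-frame force [-0.01984445  0.3424519   1.17795076]
```

Emit:
apply_moves:
  delta_pos:
    - [0,0,0.3]
    - [0,0,0.3]
    - [0,0,0.3]
    - [0,0,0]
  twist: [0,0,0,0]

```text
t: 17.77
tool_pos: [0.6095, 0.0749, 0.1419]
orientation: [-0.565, -3.089, 0.0]
force: [-1.9, 0.5, -2.6]
opening: 0.0156
gripper_force: 40.0
```

```bash
python3 - <<'E'
from h import *
s,R=tool();print(s['tool_pos'],s['wrist_torque'],'tool-frame force',R.T@s['force'])
E
```

```text
[0.60953546 0.07486412 0.14194444] [0.00975825 0.55605644 0.01455622] tool-frame force [ 1.95111527 -0.15609706  2.62985386]
```

Emit:
apply_moves:
  delta_pos:
    - [0.1,0,0]
    - [0,0,0]
    - [0,0,0]
  twist: [0,0,0]

```text
t: 18.15
tool_pos: [0.6092, 0.0751, 0.1428]
orientation: [0.565, 3.09, 0.0]
force: [-0.7, 0.6, -2.4]
opening: 0.0155
gripper_force: 40.0
```

Emit:
apply_moves:
  delta_pos:
    - [0,0,0.3]
    - [0,0,0.3]
    - [0,0,0.3]
    - [0,0,0]
  twist: [0,0,0,0]

```text
t: 18.65
tool_pos: [0.609, 0.0751, 0.1332]
orientation: [-0.565, -3.09, 0.0]
force: [0.3, 0.5, -1.8]
opening: 0.0155
gripper_force: 40.0
```

```bash
python3 - <<'E'
from h import *
s,R=tool();print(s['tool_pos'],R.T@s['wrist_torque'],'tool-frame force',R.T@s['force'])
E
```

```text
[0.6089774  0.07510835 0.13320553] [-0.03104743 -0.01981084 -0.02631185] tool-frame force [-0.10678946  0.60101486  1.75915904]
```

Emit:
apply_moves:
  delta_pos:
    - [0,0,0.3]
    - [0,0,0.3]
    - [0,0,0.3]
    - [0,0,0.3]
    - [0,0,0]
  twist: [0,0,0,0,0]

```text
t: 19.27
tool_pos: [0.6088, 0.0752, 0.1212]
orientation: [-0.565, -3.09, 0.0]
force: [-0.7, 0.8, -1.2]
opening: 0.0155
gripper_force: 40.0
```

Emit:
apply_moves:
  delta_pos:
    - [0,0,0.3]
    - [0,0,0.3]
    - [0,0,0.3]
    - [0,0,0.3]
    - [0,0,0]
  twist: [0,0,0,0,0]

```text
t: 19.9
tool_pos: [0.6088, 0.0751, 0.1092]
orientation: [-0.565, -3.09, 0.0]
force: [-0.6, -0.2, -1.5]
opening: 0.0155
gripper_force: 40.0
```

Emit:
apply_moves:
  delta_pos:
    - [0,0,0.3]
    - [0,0,0.2]
    - [0,0,0.1]
    - [0,0,0.1]
    - [0,0,0]
  twist: [0,0,0,0,0]

```text
t: 20.52
tool_pos: [0.6092, 0.0751, 0.1029]
orientation: [0.565, 3.09, 0.0]
force: [-0.3, 0.7, 0.6]
opening: 0.0157
gripper_force: 40.0
```

Emit:
apply_moves:
  delta_pos:
    - [0,0,0.1]
    - [0,0,0]
    - [0,0,0]
  twist: [0,0,0]

```text
t: 20.9
tool_pos: [0.6092, 0.0752, 0.1028]
orientation: [0.565, 3.09, 0.0]
force: [-5.4, 0.2, 8.0]
opening: 0.0158
gripper_force: 40.0
```

Emit:
apply_moves:
  delta_pos:
    - [0,0,0]
    - [0,0,0]
    - [0,0,0]
    - [0,0,0]
    - [0,0,-1]
    - [0,0,-2]
    - [0,0,-3]
    - [0,0,-3]
  twist: [0,0,0,0,0,0,0,0]
  gripper: 4

```text
t: 21.9
tool_pos: [0.6094, 0.0752, 0.1944]
orientation: [0.565, 3.089, 0.001]
force: [0.2, 0.1, 0.0]
opening: 0.0399
gripper_force: 0.0
```

```bash
python3 - <<'E'
from h import *
s,R=tool();p=np.array(s['tool_pos']);print(s['t'],p,s['force'],s['opening'])
X,Y=R[:,0],R[:,1];c=snap('wrist','w6');g=c['frame'].astype(int).mean(2)
C=np.array([.609,.0751,.106])
print('T corners pred',[np.round(proj(c,C+a*X+b*Y),1) for a in(.032,-.032) for b in(.008,-.008)])
print('if 8mm high',[np.round(proj(c,C+[0,0,.008]+a*X+b*Y),1) for a in(.032,-.032) for b in(.008,-.008)])
u,v=proj(c,C);e=proj(c,C+.032*X)
print('row @C',int(u)-35,g[int(v),int(u)-35:int(u)+36].astype(int))
print('col @C',int(e[1])-25,g[int(e[1])-25:int(e[1])+15,int(e[0])].astype(int))
E
```

```text
21.9 [0.60942755 0.07515682 0.19439955] [0.23008558 0.12357616 0.02695728] 0.03988403857795939
T corners pred [array([298.7, 176.9]), array([276. , 176.9]), array([298. , 261.9]), array([276.7, 261.9])]
if 8mm high [array([299.1, 178.5]), array([275.6, 178.5]), array([298.4, 266.2]), array([276.3, 266.2])]
row @C 252 [255 247 133 148 219 227 224 223 223 223 222 223 222 222 223 223 223 223
 219 228 251 253 252 255 253 175 129 146 147 145 146 146 147 147 146 145
 147 149 150 150 150 154 154 152 150 138 123 254 255 254 253 253 240 221
 219 220 219 220 219 219 219 219 219 219 220 220 219 219 219 219 217]
col @C 151 [128 130 130 129 130 132 135 135 134 135 135 135 136 136  93 100 120 113
  87 102 118 120 119 118 118 117 109 108 110 108 131 141 145 146 147 147
 147 146 147 146]
```

```bash
python3 -c "
from plant import robot
print(robot.close_job())"
```

```text
the job is handed in; nothing more can be done
None
```

I swung the bar shut in the fork and seated the lock pin through fork and bar with its collar on the fork top. The gripper is clear, I saw no contact with the bystanders, and the job was handed in at about 22 s; no verdict was returned.

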